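# Uncouple the blow nozzle from the bench air outlet

### The arm

A 6-joint arm with a two-finger parallel gripper is mounted at the origin on a cart in front of the work surface, level with it; the furniture and walls round the work are solid. World frame = base frame: x ahead of the robot, y to its left, z up, the work surface at z = 0. Lengths are in mm, angles in rad, forces in N, time in s.
With the tool pointing down it reaches from about 350 to 975 mm from the base axis. Payload 7.1 kg.
Tool frame: the origin (TCP) lies at the centre of the arm's flange, where the gripper is bolted on; the fingertips stand 182 mm ahead of it and the grasp point (between the pads) lies 163 mm ahead of it; z points along the fingers, y is the line along which they close (so a half turn about z gives the same grasp; the last joint's range is limited). The gripper opens to 88 mm and grips with 3 to 60 N. Pads are 20 mm wide; open, the fingers measure 115 mm over their backs; the gripper's body (75 mm by 178 mm) begins 61 mm behind the grasp point.
Start: joints at [-1.179, 0.423, 1.63, -0, 1.089, -0.019], TCP at [249.605, -572.978, 404.675] pointing down, gripper open.
Joint ranges: [-3, 3], [-0.9, 2.11], [0.09, 2.58], [-1.31, 4.45], [0.11, 2.69], [-2.54, 2.54]. Speed limits (rad/s): [2.39, 2.39, 3.01, 3.14, 3.14, 3.14].

### API

Orientations are given as a rotation vector (axis times angle).
In Python, from workcell import readout, get_image, ctrl gives the robot as it stands.
- The arm moves only by the tool step_arm, never from a script. Its argument "targets" is a list that holds one entry, the list of rows, each a list of 7 numbers: the shift along the world's x, y, z as a fraction of full scale, then the turn, a rotation vector about the world's x, y, z as a fraction of full scale, then the opening, from 0 (shut) to 1 (fully open). In form: [[[dx, dy, dz, wx, wy, wz, claw], ...]]. A call has exactly 5 rows; each row shifts and turns the commanded pose from where the row before left it; what a row does not reach is not made up. Full scale, the value 1, is 0.05 m for a shift and 4 degrees for a turn. A row lasts 1/8 s, in which the tool goes at most 62.5 mm and 10.7 degrees, less where a joint would pass 70% of its speed; a pose out of reach is approached as far as the arm can. A call with a number of a shift or a turn outside -1 to 1 is refused whole. A call with a gripper value outside its range is refused whole. The fingers move at their own pace and stop on an object; the grip force is fixed at half the most. Time passes only in rows, so rows that do not move let the fingers close, or fill a call up. It gives the time, the measured TCP pose, the force, the opening and the grip force at its end, in the units of the state.
- readout.get_obs(): the state, without advancing time (a new reading comes with each control period).
- get_image(name): name is "scene" or "top" or "wrist"; returns a dict with "pixels" (400x640x3 uint8, red, green, blue), "intrinsics" (3x3 intrinsics, pixels), "extrinsics" (4x4, takes a point from world to camera coordinates). Camera axes: x right, y down, z forward; pixel columns grow to the right and rows downward; lengths in mm; the calibration is good to about 2 mm. The wrist camera is an equidistant fisheye: a pixel r from the principal point sees the ray r / f radians off the axis. A picture is of the moment at which its call begins. There is no depth.
- ctrl.close_job(): hands the job in; it is judged then, once.
The state is a dict: "t": time; "qpos": joint angles; "qvel": joint speeds; "joint_torque": joint torques, N m; "ee_pos": TCP position; "orientation": TCP orientation; "ft_force": force on the tool from outside, world axes, zero at the start; "moment": the same for the moment, N m; "width": finger opening in mm; "grasp_force": force on a finger pad.
Only numpy, scipy, OpenCV 4.12 (cv2) and the standard library are available. Lean on these libraries where they do the work, as an engineer would, in place of code of your own. Each camera call takes 0.05 s, during which the arm holds its last target. There are 200 camera calls.

### The job

Take the orange blow nozzle off the bench air outlet: draw the brass spring sleeve back until the nozzle pops loose, then pull the nozzle straight out so that the sleeve snaps fully forward again. Lay the nozzle down gently in the grey parts dish and let go, without shifting the dish or disturbing the box, the wood block or the pliers.

Things in the scene. Friction and masses are not known exactly. Their poses are not given: they have to be found in the camera images.
- outlet: fixed grey bench air outlet, base 130x100 mm; origin: on the bench, under the coupling. An aluminium block (56 mm wide, 50 mm high, small gauge on its side towards the robot) carries a quick coupling that slopes up 35 degrees to the robot's left (within about 35 degrees of straight left), the nozzle in its upper end. The block's front begins 47 mm behind the sleeve's centre (sleeve forward)
- sleeve_grip (a point): centre, on the axis, of the coupling's brass sleeve; moves with it. x: along the axis, from the block to the nozzle; z: square to it, upper side. A spool 42 mm long: a groove of 40 mm diameter, 30 mm wide, centred here, lies between two rims (54 mm diameter, 6 mm thick). Fingers fit between the rims only if they reach in square to the axis, so the tool must lean about 35 degrees
- sleeve (a joint): how far the sleeve is drawn back (along -x of sleeve_grip), in m: 0 fully forward, 0.015 at its stop; a spring pushes it forward with 3 N (forward) to 6 N (back). Past about 0.011 the lock opens and an ejector moves the nozzle 12 mm out, where it hangs in the socket and keeps the sleeve back at about 0.009 when let go. Pulled some 20 mm further, the nozzle frees it: it snaps to 0
- socket_mouth (a point): centre of the steel socket's open end, on the coupling axis, fixed; x points outward along the axis. The bore is 20 mm wide. The nozzle's inner end is 43 mm inside at first, about 30 mm after it has popped. With the sleeve forward a nozzle that is fully home is locked and cannot be pulled out
- nozzle_centre (a point): middle of the blow nozzle, on its axis; x runs to its black tapered tip. 109 mm long, 0.1 to 0.2 kg. Along x: steel plug from -54.5 to -10.5 mm (18 mm diameter), flange to -5.5 (32 mm), orange round grip to +32.5 (26 mm; grasp at about +14), black taper to +54.5. At first in the socket, along the coupling axis. Once popped it takes up to about 10 N to pull out
- dish: round grey metal parts dish with flaring sides, 131 mm across the rim, 28 mm high, open above, floor about 6 mm thick with some small hardware in it; loose, on the bench. Origin: centre of its underside
- disc_box: grey cardboard box 72x92x36 mm with a yellow label, loose on the bench, a bystander; stands to the other side of the outlet from the dish. Origin: centre of its underside
- wood_block: wooden block 65x110x38 mm further back on the bench, loose, a bystander. Origin: centre of its underside
- pliers_blue: blue-handled pliers 46x156x12 mm lying further back, loose, a bystander. Origin: centre of its underside
There are look-alikes about, which are no part of the job. Of the things that look like the dish, take the one that is farthest to the robot's right at the start.

How it is judged:
By the outcome, as a careful person would: the job done as asked, in the order asked, and still so for the second after the job is handed in, with the robot touching nothing.
It also fails if it takes over 48 s, if anything falls off the work surface, if the arm or the gripper's body presses on something with over 40 N, if the wrist force passes 120 N, or if a joint passes its speed limit or range.

## Working session

There is one attempt and no reset: what is moved stays moved. The work goes in short steps, Python scripts to look and compute and a tool call to move; the robot and the scene stay as the last step left them, time stands still between calls to the robot, and variables do not carry over. Pictures are saved under pics/ and viewed, at most 10 in all, crops included, and the job is handed in when it is done.

Besides the shell and the picture viewer there is one more tool, called after "Request:" as name(argument=value, ...), one argument or row to a line, values as JSON. step_arm: Moves the arm, as the interface text tells. Shift numbers are shares of 0.05 m and turn numbers shares of 4 degrees, none past 1 either way. Its arguments: {"type":"object","properties":{"targets":{"type":"array"}},"required":["targets"]}

```bash
mkdir -p pics; ls; python3 - <<'E'
from workcell import readout,get_image,ctrl
import cv2,numpy as np
o=readout.get_obs();print({k:np.round(v,3) for k,v in o.items()})
for n in ["scene","top"]:
    d=get_image(n);cv2.imwrite(f"pics/{n}0.png",d["pixels"][:,:,::-1]);np.savez(f"pics/{n}0.npz",**d)
    print(n,np.round(d["intrinsics"],1).tolist(),np.round(d["extrinsics"],3).tolist())
E
```

```text
pics
{'t': np.float64(0.0), 'qpos': array([-1.179,  0.424,  1.631, -0.   ,  1.089, -0.019]), 'qvel': array([ 0.001, -0.   ,  0.002,  0.002,  0.   , -0.003]), 'joint_torque': array([-2.0000e-03, -5.4463e+01, -2.7368e+01,  6.4000e-02,  2.3000e-02,
       -0.0000e+00]), 'ee_pos': array([ 249.497, -572.738,  403.92 ]), 'orientation': array([-3.074, -0.64 ,  0.   ]), 'ft_force': array([-0.976, -0.086,  0.274]), 'moment': array([ 0.017, -0.053,  0.001]), 'grasp_force': np.float64(0.0), 'width': np.float64(87.862)}
scene [[476.7, 0.0, 320.2], [0.0, 476.7, 199.1], [0.0, 0.0, 1.0]] [[-0.799, -0.601, -0.022, 462.146], [-0.285, 0.411, -0.866, 267.657], [0.529, -0.685, -0.5, 1129.255], [0.0, 0.0, 0.0, 1.0]]
top [[467.4, 0.0, 328.7], [0.0, 467.4, 190.3], [0.0, 0.0, 1.0]] [[-0.021, -1.0, 0.011, -4.74], [-0.996, 0.02, -0.092, 573.774], [0.091, -0.013, -0.996, 1196.052], [0.0, 0.0, 0.0, 1.0]]
```

View pics/scene0.png

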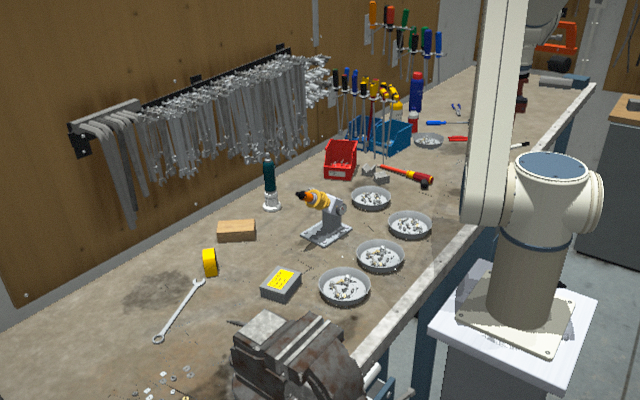

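View pics/top0.png

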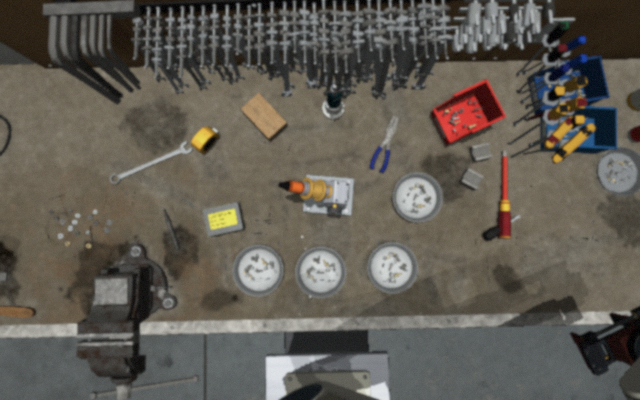

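The top view shows the outlet at (328,195), with the nozzle's orange end at (295,186) pointing left and slightly back. The disc box is at (223,219), the wood block at (263,116) and the pliers at (384,145). The gauge is at (335,211).

Dish candidates are (259,270), (320,271), (391,266), (417,197) and (618,171). I'll measure the positions and sizes of the last two before choosing.

```bash
cat > h.py <<'E'
import numpy as np,cv2
from scipy.spatial.transform import Rotation as R
def load(n):
    return dict(np.load(f"pics/{n}.npz"))
def ray(d,u,v):
    K,E=d["intrinsics"],d["extrinsics"]
    r=E[:3,:3].T@np.linalg.inv(K)@np.array([u,v,1.]);c=-E[:3,:3].T@E[:3,3]
    return c,r/np.linalg.norm(r)
def onz(d,u,v,z):
    c,r=ray(d,u,v);return c+r*(z-c[2])/r[2]
def tri(d1,p1,d2,p2):
    A=np.zeros((3,3));b=np.zeros(3)
    for d,p in((d1,p1),(d2,p2)):
        c,r=ray(d,*p);M=np.eye(3)-np.outer(r,r);A+=M;b+=M@c
    x=np.linalg.solve(A,b);return x
def proj(d,P):
    K,E=d["intrinsics"],d["extrinsics"]
    q=(np.atleast_2d(P)@E[:3,:3].T+E[:3,3])@K.T;return q[:,:2]/q[:,2:]
E
python3 - <<'E'
from h import *
t=load("top0");s=load("scene0")
for l,r,m in(((234,270),(284,270),(259,270)),((295,271),(346,271),(320,271)),((366,266),(417,266),(391,266)),((392,197),(442,197),(417,197)),((597,171),(640,171),(618,171))):
    a,b,c=onz(t,*l,28),onz(t,*r,28),onz(t,*m,28);print(np.round(c),round(np.linalg.norm(a-b)))
ct=t["pixels"][150:230,260:370,::-1];cs=s["pixels"][170:260,280:370,::-1];cd=t["pixels"][140:220,360:640,::-1]
A=cv2.resize(ct,None,fx=3.6,fy=3.6,interpolation=3);B=cv2.resize(cs,None,fx=3.2,fy=3.2,interpolation=3);C=cv2.resize(cd,None,fx=2.8,fy=2.8,interpolation=3)
W=np.zeros((max(len(A),len(B))+len(C),800,3),np.uint8)
W[:len(A),:A.shape[1]]=A;W[:len(B),400:400+B.shape[1]]=B;W[-len(C):,:C.shape[1]]=C
cv2.imwrite("pics/crop1.png",W);print(W.shape,A.shape,B.shape)
E
```

```text
[372. 167.  28.] 128
[366.  10.  28.] 131
[ 374. -173.   28.] 132
[ 551. -247.   28.] 131
[ 609. -781.   28.] 114
(512, 800, 3) (288, 396, 3) (288, 288, 3)
```

View pics/crop1.png

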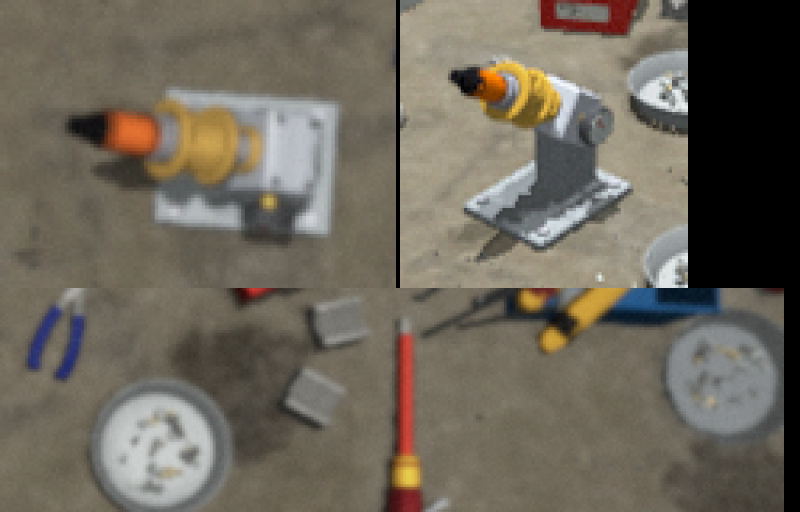

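The crop shows the outlet closely. The sleeve's rims are at about top (306,185) and (324,190), and the nozzle's grip is at (296,186). The right-most round tray at (618,171) looks smaller, greyer and differently built. I'll check it in one scene crop.

```bash
python3 - <<'E'
from h import *
t=load("top0");s=load("scene0")
C=s["pixels"][120:215,345:455,::-1]
cv2.imwrite("pics/crop2.png",cv2.resize(C,None,fx=6,fy=6,interpolation=3))
for c in((551,-247),(609,-781)):
  for z,r in((28,65.5),(0,45)):
    a=np.linspace(0,2*np.pi,72);P=np.c_[c[0]+r*np.cos(a),c[1]+r*np.sin(a),0*a+z]
    for d in(s,t):
        q=proj(d,P);print(c,z,np.round([q.min(0),q.max(0)],1).tolist())
E
```

```text
(551, -247) 28 [[351.7, 185.0], [391.5, 204.6]]
(551, -247) 28 [[392.1, 172.2], [442.1, 222.2]]
(551, -247) 0 [[357.7, 195.1], [384.8, 208.7]]
(551, -247) 0 [[398.2, 181.1], [431.8, 214.7]]
(609, -781) 28 [[411.5, 132.3], [443.8, 144.7]]
(609, -781) 28 [[593.2, 146.6], [642.6, 195.8]]
(609, -781) 0 [[415.9, 140.3], [438.0, 149.0]]
(609, -781) 0 [[594.8, 156.0], [628.0, 189.0]]
```

View pics/crop2.png

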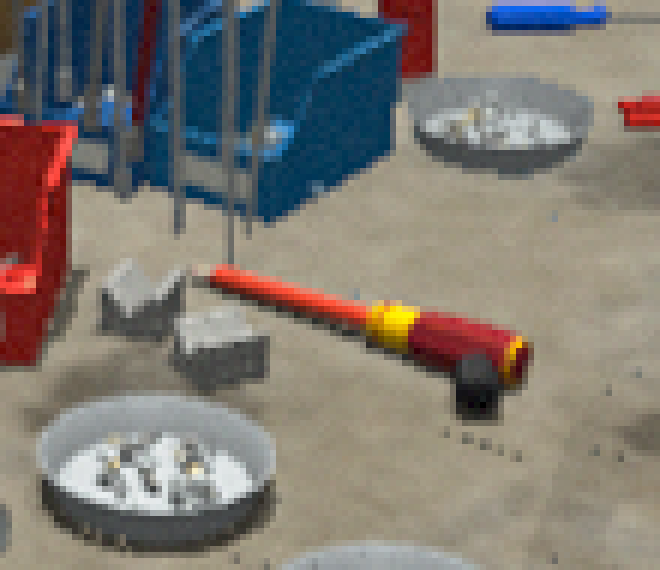

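The far tray at scene (428,140) holds the same parts and is about the same size, so it can't be dismissed yet. The wrist fisheye may see both trays from here at better range.

```bash
python3 - <<'E'
from workcell import readout,get_image,ctrl
from h import *
d=get_image("wrist");cv2.imwrite("pics/w0.png",d["pixels"][:,:,::-1]);np.savez("pics/w0.npz",**d)
print(d["intrinsics"],np.round(d["extrinsics"],3))
E
```

```text
[[309.70691629   0.         316.09044774]
 [  0.         309.70691629 196.9224291 ]
 [  0.           0.           1.        ]] [[ 4.00000e-01 -9.17000e-01 -0.00000e+00 -6.24692e+02]
 [-8.82000e-01 -3.85000e-01  2.73000e-01 -3.27750e+01]
 [-2.50000e-01 -1.09000e-01 -9.62000e-01  3.91019e+02]
 [ 0.00000e+00  0.00000e+00  0.00000e+00  1.00000e+00]]
```

View pics/w0.png

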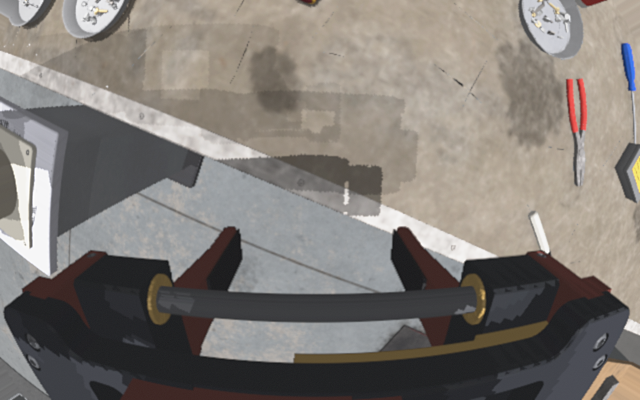

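The wrist view shows the far tray at (550,22), partly cut off, with two of the other dishes at (90,15) and (20,5). I'll fit the far tray's scale from the three views, using the known near dish as a control.

```bash
cat >> h.py <<'E'
def fish(d,P):
    K,E=d["intrinsics"],d["extrinsics"]
    q=np.atleast_2d(P)@E[:3,:3].T+E[:3,3];rho=np.hypot(q[:,0],q[:,1]);th=np.arctan2(rho,q[:,2])
    return np.c_[K[0,2]+K[0,0]*th*q[:,0]/rho,K[1,2]+K[1,1]*th*q[:,1]/rho]
E
python3 - <<'E'
from h import *
from scipy.optimize import least_squares
t=load("top0");s=load("scene0");w=load("w0")
a=np.linspace(0,2*np.pi,180)
def ext(x,y,sc):
    ring=lambda r,z:np.c_[x+r*sc*np.cos(a),y+r*sc*np.sin(a),0*a+z*sc]
    P=np.r_[ring(65.5,28),ring(48,0)]
    S=proj(s,P);T=proj(t,P[:180]);W=fish(w,P[:180])
    return np.r_[S.min(0),S.max(0),T.min(0),T.max(0)[1],W[:,0].min(),W.max(0)]
obs=np.array([412.5,132.5,443.8,148.8,597.5,147.9,194.3,519,582,57])
for m in (slice(0,7),slice(0,10)):
    f=least_squares(lambda p:(ext(*p)-obs)[m],[609,-790,1],x_scale=[10,10,.05],loss="soft_l1")
    print(np.round(f.x,3),np.round(ext(*f.x)-obs,1))
f=least_squares(lambda p:(ext(*p)-obs)[[1,3,4,5,6]] if 0 else (ext(p[0],p[1],1)-obs),[609,-790],x_scale=10);print("sc=1",f.x,np.round(ext(*f.x,1)-obs,1))
E
```

```text
[ 609.385 -789.185    0.948] [ 0.6 -0.2 -0.1 -0.5 -0.3 -0.2  0.1  3.  -1.2  0.8]
[ 609.718 -786.906    0.964] [ 0.  -0.2 -0.2 -0.2 -1.4 -0.7  0.3  1.5 -1.4  0.4]
sc=1 [ 610.68035348 -786.67847271] [-0.8 -0.7  0.2 -0.1 -2.2 -2.   0.8  0.6 -0.   1.3]
```

The evidence is ambiguous (scale 0.95–0.96, centre 996 mm from the base, which is beyond tool-down reach). One short move lets the wrist camera see both trays together.

Request:
step_arm(
  targets=[
    [[0.8,-0.2,0.3,0,0,0,1],[0.8,-0.2,0.3,0,0,0,1],[0.8,-0.2,0.3,0,0,0,1],[0.8,-0.2,0.3,0,0,0,1],[0.0,0.0,0,0,0,0,1]],
  ],
)

```text
t: 0.78
ee_pos: [412.1, -613.0, 465.3]
orientation: [3.073, 0.644, 0.002]
ft_force: [-0.8, -0.4, -0.1]
width: 87.6
grasp_force: 0.0
```

```bash
python3 - <<'E'
from workcell import readout,get_image,ctrl
from h import *
d=get_image("wrist");cv2.imwrite("pics/w1.png",d["pixels"][:,:,::-1]);np.savez("pics/w1.npz",**d)
print(fish(d,[[551,-247,28],[610,-787,28]]))
E
```

```text
[[132.90186936  -2.06977185]
 [478.54451122  95.37238514]]
```

View pics/w1.png

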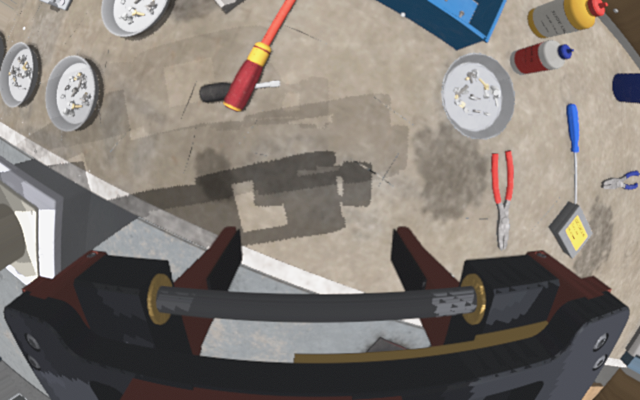

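The far tray is at (478,95). Next to it are a second yellow-label box (573,230) and second blue pliers (620,182), so copies of the scene things lie at that end. I'll measure its rim diameter by segmentation.

```bash
python3 - <<'E'
from h import *
from scipy.optimize import least_squares
w=load("w1");a=np.linspace(0,2*np.pi,180)
C=w["pixels"][40:150,425:530,::-1]
cv2.imwrite("pics/crop3.png",cv2.resize(C,None,fx=5,fy=5,interpolation=3))
def ext(x,y,sc):
    P=np.c_[x+65.5*sc*np.cos(a),y+65.5*sc*np.sin(a),0*a+28*sc];W=fish(w,P);return np.r_[W.min(0),W.max(0)]
for sc in(.9,.95,1):print(sc,np.round(ext(610,-787,sc),1))
for c in((374,-173),(366,10)):print(c,np.round(ext(*c,1),1))
obs=np.array([442,54.5,514.5,138.])
f=least_squares(lambda p:ext(*p)-obs,[610,-787,1],x_scale=[10,10,.05]);print(f.x,f.fun)
obs=np.array([45.5,54,103.5,131]);f=least_squares(lambda p:ext(*p)-obs,[374,-173,1],x_scale=[10,10,.05]);print(f.x,f.fun)
E
```

```text
0.9 [442.3  56.3 509.  134.8]
0.95 [440.6  54.  511.1 137. ]
1 [438.9  51.7 513.2 139.3]
(374, -173) [ 44.7  53.7  94.  129.7]
(366, 10) [ -0.9  41.2  32.5 106.4]
[ 611.02864534 -790.98382549    0.96853176] [ 0.55264382 -0.51903736 -0.65620926  0.4992631 ]
[ 376.5623955  -187.7605414     1.04002193] [ 2.67120351 -1.63204307 -2.16815336  1.56908429]
```

View pics/crop3.png

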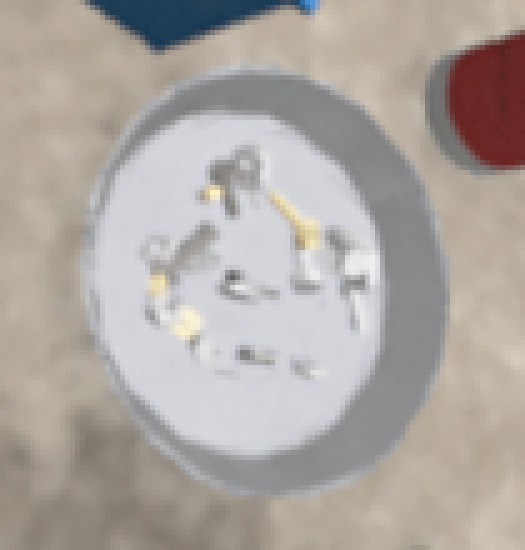

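Measured from each view, the far tray comes out 2–6 % under 131 mm. It lies 997 mm out, beyond the stated reach, is cut off by the top camera, and sits among bench clutter with the copies of the box and pliers. The dish at top (417,197) fits the stated 131 mm. It is also the right-most of the dishes in the work area, about 230 mm right of the outlet and mirrored by the box on the left. I'll take that one. Next I'll fit the coupling pose.

```bash
cat >> h.py <<'E'
def frame(phi,tilt=35):
    p,t=np.radians(phi),np.radians(tilt)   # phi: heading from +x, about z
    h=np.array([np.cos(p),np.sin(p),0]);u=h*np.cos(t)+np.array([0,0,np.sin(t)])
    n=-h*np.sin(t)+np.array([0,0,np.cos(t)]);return h,u,n,np.cross(n,u)
a_=np.linspace(0,2*np.pi,40)
def solid(S,phi,segs,tilt=35):
    h,u,n,b=frame(phi,tilt)
    return [np.vstack([S+s*u+r*np.outer(np.cos(a_),n)+r*np.outer(np.sin(a_),b) for s,r in((s0,r0),(s1,r1))]) for s0,r0,s1,r1 in segs]
def mask(parts,pf,shape=(400,640),up=4):
    m=np.zeros((shape[0]*up,shape[1]*up),np.uint8)
    for P in parts:
        q=(pf(P)+.5)*up;cv2.fillConvexPoly(m,cv2.convexHull(q.astype(np.int32)),255)
    return cv2.resize(m,shape[::-1],interpolation=cv2.INTER_AREA)/255.
SLEEVE=[(-21,27,-15,27),(-15,20,15,20),(15,27,21,27)]
E
python3 - <<'E'
from h import *
for n in("top0","scene0"):
    d=load(n);hsv=cv2.cvtColor(d["pixels"],cv2.COLOR_RGB2HSV)
    box=(slice(170,215),slice(270,330)) if n=="top0" else (slice(180,222),slice(290,350))
    sub=hsv[box];
    sat=sub[...,1]>120
    print(n,np.histogram(sub[...,0][sat],bins=range(0,40,2)))
    for nm,lo,hi in(("or",2,13),("br",15,26)):
        m=sat&(sub[...,0]>=lo)&(sub[...,0]<=hi)&(sub[...,2]>60)
        ys,xs=np.nonzero(m);print(nm,len(xs),xs.mean()+box[1].start,ys.mean()+box[0].start,xs.min()+box[1].start,xs.max()+box[1].start,ys.min()+box[0].start,ys.max()+box[0].start)
E
```

```text
top0 (array([  0,   0,   0,   1,  28, 142,   1,   0,   0, 126, 205,   0,   0,
         0,   0,   0,   0,   0,   0]), array([ 0,  2,  4,  6,  8, 10, 12, 14, 16, 18, 20, 22, 24, 26, 28, 30, 32,
       34, 36, 38]))
or 166 295.8975903614458 186.710843373494 288 303 181 193
br 331 315.42296072507554 189.90332326283988 300 329 178 200
scene0 (array([  1,   2,   1,   2,   4,   5,   8,  56,   5,   8, 158,  89,   2,
         0,   0,   0,   0,   0,   0]), array([ 0,  2,  4,  6,  8, 10, 12, 14, 16, 18, 20, 22, 24, 26, 28, 30, 32,
       34, 36, 38]))
or 18 317.8888888888889 192.22222222222223 304 348 180 201
br 280 318.3071428571429 199.80357142857142 304 329 189 209
```

```bash
cat > fit.py <<'E'
from h import *
from scipy.optimize import minimize
def labels(d,hr,fac):
    hsv=cv2.cvtColor(d["pixels"],cv2.COLOR_RGB2HSV).astype(int);sat=(hsv[...,1]>110)&(hsv[...,2]>50)
    return sat&(hsv[...,0]>=hr[0])&(hsv[...,0]<hr[1]),sat&(hsv[...,0]>=hr[1])&(hsv[...,0]<=hr[2])
def render(S,phi,k,pf,tilt=35):
    C=S+k*frame(phi,tilt)[1]
    br=mask(solid(S,phi,SLEEVE,tilt),pf)
    og=mask(solid(C,phi,[(-5.5,13,32.5,13)],tilt),pf)
    fl=mask(solid(C,phi,[(-25,9,-10.5,9),(-10.5,16,-5.5,16)],tilt),pf)
    tp=mask(solid(C,phi,[(32.5,11,54.5,5)],tilt),pf)
    og_=og*(1-tp);return og_,br*(1-fl)*(1-og)*(1-tp)
def fit(views,x0,tilt=35):
    def cost(x):
        c=0
        for L,pf,bx,w in views:
            for m,r in zip(L,render(x[:3],x[3],x[4],pf,tilt)):
                c+=w*np.sum((m[bx]-r[bx])**2)
        return c
    f=minimize(cost,x0,method="Nelder-Mead",options=dict(initial_simplex=np.vstack([x0]+[np.array(x0)+e for e in np.diag([12,12,12,8,8])]),maxiter=600,xatol=.1,fatol=.1))
    return f
E
python3 - <<'E'
from fit import *
t=load("top0");s=load("scene0")
O=tri(t,(295.9,186.7),s,(317.5-8,196));B=tri(t,(315.4,189.9),s,(320,200));print(O,B)
V=[(labels(t,(5,15,26)),lambda P:proj(t,P),(slice(165,215),slice(270,335)),1),(labels(s,(8,18,26)),lambda P:proj(s,P),(slice(178,222),slice(290,345)),1)]
for x0 in ([*B,95,50],[*B,80,40]):
    f=fit(V,x0);print(np.round(f.x,1),f.fun)
S,phi=f.x[:3],f.x[3];h,u,n,b=frame(phi);M=S+(f.x[4]-11.5)*u
print("u",u,"n",n,"origin xy dist?",S,M)
for r in render(S,phi,f.x[4],V[0][1]):print(r.sum())
E
```

```text
[568.98154155  59.93192548 160.26449825] [564.86871173  16.10421543 127.8143863 ]Traceback (most recent call last):
  File "<stdin>", line 4, in <module>
TypeError: labels() missing 1 required positional argument: 'fac'
```

```bash
sed -i 's/def labels(d,hr,fac)/def labels(d,hr)/' fit.py; cat > f1.py <<'E'
from fit import *
t=load("top0");s=load("scene0")
B=np.array([565,16,128.])
V=[(labels(t,(5,15,26)),lambda P:proj(t,P),(slice(165,215),slice(270,335)),1),(labels(s,(8,18,26)),lambda P:proj(s,P),(slice(178,222),slice(290,345)),1)]
for x0 in ([*B,95,50],[*B,80,40]):
    f=fit(V,x0);print(np.round(f.x,1),f.fun)
for (L,pf,bx,w) in V: print([(m.sum(),r.sum().round()) for m,r in zip(L,render(f.x[:3],f.x[3],f.x[4],pf))])
E
time python3 f1.py
```

```text
[568.4  25.2 133.8  85.5  37.8] 182.32281890120095
[566.6  25.3 133.1  82.3  37.2] 172.98404536267273
[(np.int64(518), np.float64(173.0)), (np.int64(2565), np.float64(416.0))]
[(np.int64(20120), np.float64(99.0)), (np.int64(45343), np.float64(292.0))]
real	0m12.923s
user	0m20.456s
sys	0m12.668s
```

The coupling sleeve is at about (567,25,133), heading about 84° (nearly straight left). I'll plan the move to a pre-grasp pose and look again from there.

```bash
cat >> h.py <<'E'
def toolR(phi,tilt=35):
    h,u,n,b=frame(phi,tilt);return np.c_[u,-b,-n]
def plan(R1,p1,N):
    from workcell import readout
    o=readout.get_obs();rv=(R.from_matrix(R1)*R.from_rotvec(o["orientation"]).inv()).as_rotvec()
    dp=np.array(p1)-o["ee_pos"]
    print("N",N,"rot deg",np.round(np.degrees(rv),1),"per-row",np.round(dp/50/N,3),np.round(np.degrees(rv)/4/N,3),"dp",np.round(dp,1))
E
python3 - <<'E'
from h import *
for p in(82,84):
    plan(toolR(p),np.array([567,25,133.])+263*frame(p)[2],20)
E
```

```text
N 20 rot deg [ 29.1 -22.1  56.5] per-row [ 0.135  0.488 -0.116] [ 0.364 -0.276  0.706] dp [ 135.5  488.4 -115.8]
N 20 rot deg [ 29.6 -21.6  58.4] per-row [ 0.141  0.488 -0.116] [ 0.37  -0.271  0.73 ] dp [ 140.7  487.7 -115.8]
```

Request:
step_arm(
  targets=[
    [[0.14,0.49,0,0.37,-0.27,0.72,1],[0.14,0.49,0,0.37,-0.27,0.72,1],[0.14,0.49,0,0.37,-0.27,0.72,1],[0.14,0.49,0,0.37,-0.27,0.72,1],[0.14,0.49,0,0.37,-0.27,0.72,1]],
  ],
)

```text
t: 1.45
ee_pos: [444.9, -488.7, 464.8]
orientation: [-2.862, -0.99, -0.182]
ft_force: [1.1, -0.2, -0.2]
width: 87.9
grasp_force: 0.0
```

Request:
step_arm(
  targets=[
    [[0.14,0.49,0,0.37,-0.27,0.72,1],[0.14,0.49,0,0.37,-0.27,0.72,1],[0.14,0.49,0,0.37,-0.27,0.72,1],[0.14,0.49,0,0.37,-0.27,0.72,1],[0.14,0.49,0,0.37,-0.27,0.72,1]],
  ],
)

```text
t: 2.08
ee_pos: [480.1, -366.3, 464.7]
orientation: [-2.605, -1.293, -0.346]
ft_force: [0.7, 0.1, -0.1]
width: 87.6
grasp_force: 0.0
```

Request:
step_arm(
  targets=[
    [[0.14,0.49,-0.1,0.37,-0.27,0.72,1],[0.14,0.49,-0.1,0.37,-0.27,0.72,1],[0.14,0.49,-0.1,0.37,-0.27,0.72,1],[0.14,0.49,-0.1,0.37,-0.27,0.72,1],[0.14,0.49,-0.1,0.37,-0.27,0.72,1]],
  ],
)

```text
t: 2.7
ee_pos: [515.0, -243.8, 439.3]
orientation: [-2.312, -1.552, -0.495]
ft_force: [0.2, -0.1, -0.6]
width: 88.1
grasp_force: 0.0
```

Request:
step_arm(
  targets=[
    [[0.14,0.49,-0.3,0.37,-0.27,0.72,1],[0.14,0.49,-0.3,0.37,-0.27,0.72,1],[0.14,0.49,-0.3,0.37,-0.27,0.72,1],[0.14,0.49,-0.3,0.37,-0.27,0.72,1],[0.14,0.49,-0.3,0.37,-0.27,0.72,1]],
  ],
)

```text
t: 3.32
ee_pos: [549.9, -121.3, 364.0]
orientation: [-1.989, -1.768, -0.625]
ft_force: [-0.2, -0.8, -0.3]
width: 88.1
grasp_force: 0.0
```

```bash
python3 - <<'E'
from workcell import readout,get_image,ctrl
from h import *
d=get_image("wrist");np.savez("pics/w2.npz",**d)
plan(toolR(83),np.array([567,25,133.])+263*frame(83)[2],1);print(readout.get_obs()["qpos"])
q=fish(d,[[567,25,133.]]);print(q)
cv2.imwrite("pics/w2.png",d["pixels"][:,:,::-1])
E
```

```text
N 1 rot deg [-0.3 -0.4 -0.5] per-row [-0.022 -0.112 -0.274] [-0.087 -0.095 -0.137] dp [ -1.1  -5.6 -13.7]
[-0.36185814  0.43567022  1.78941305  0.6479558   1.1820831  -0.58134958]
[[316.41209287 214.25765937]]
```

View pics/w2.png

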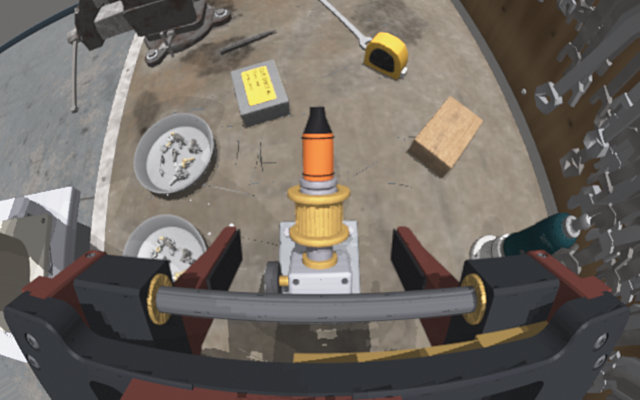

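The view shows the nozzle's tip at (317,110), orange grip at (318,157), sleeve rims at about (319,195) and (319,237), and the block at (320,278). The fingers straddle the sleeve symmetrically. I'll refit with this view.

```bash
cat > f2.py <<'E'
from fit import *
t=load("top0");s=load("scene0");w=load("w2")
hsv=cv2.cvtColor(w["pixels"],cv2.COLOR_RGB2HSV)[120:260,280:360];print(np.histogram(hsv[...,0][hsv[...,1]>110],bins=range(0,40,2))[0])
V=[(labels(t,(5,15,26)),lambda P:proj(t,P),(slice(165,215),slice(270,335)),1),(labels(s,(8,18,26)),lambda P:proj(s,P),(slice(178,222),slice(290,345)),1),
(labels(w,(5,15,28)),lambda P:fish(w,P),(slice(115,252),slice(280,360)),1)]
for vs in (V,V[2:]):
  f=fit(vs,[567,25,133,84,38]);print(np.round(f.x,1),f.fun)
  L,pf,bx,_=V[2]
  for m,r in zip(L,render(f.x[:3],f.x[3],f.x[4],pf)):
    a=np.argwhere(m[bx]);c=np.argwhere(r[bx]>.5);print(len(a),len(c),a.mean(0),c.mean(0),a.min(0),a.max(0),c.min(0),c.max(0))
E
python3 f2.py
```

```text
[   0    0    1    3   89  583  764    7    0 1697  814  248   48    0
    0    0    0    0    0]
[569.   27.4 133.   84.2  36.1] 672.1144983407889
1447 1486 [41.18797512 37.65998618] [41.15477793 37.70592194] [17 22] [65 53] [17 22] [65 53]
2748 2939 [102.6768559   38.58114993] [102.06158557  38.46444369] [69  8] [131  69] [68  7] [131  70]
[569.4  29.  125.   84.4  38.1] 382.2237531995872
1447 1416 [41.18797512 37.65998618] [41.33968927 37.63559322] [17 22] [65 53] [17 22] [65 53]
2748 2855 [102.6768559   38.58114993] [102.05218914  38.8234676 ] [69  8] [131  69] [69  8] [131  69]
```

```bash
python3 - <<'E'
from h import *
p=84.3;plan(toolR(p),np.array([569,27.5,132.])+(163+50)*frame(p)[2],5)
E
```

```text
N 5 rot deg [-0.3 -0.4  0.8] per-row [ 0.029  0.1   -0.223] [-0.017 -0.019  0.038] dp [  7.1  25.1 -55.6]
```

Request:
step_arm(
  targets=[
    [[0.04,0.13,-0.28,-0.02,-0.02,0.05,1],[0.04,0.13,-0.28,-0.02,-0.02,0.05,1],[0.04,0.13,-0.28,-0.02,-0.03,0.05,1],[0.03,0.11,-0.27,-0.02,-0.03,0.05,1],[0,0,0,0,0,0,1]],
  ],
)

```text
t: 4.0
ee_pos: [556.8, -97.7, 307.9]
orientation: [-1.982, -1.784, -0.621]
ft_force: [0.5, -0.7, 0.4]
width: 88.0
grasp_force: 0.0
```

```bash
cat > f3.py <<'E'
from fit import *
from workcell import readout,get_image
import os
if not os.path.exists("pics/w3.npz"):
    d=get_image("wrist");np.savez("pics/w3.npz",**d)
t=load("top0");s=load("scene0");w=load("w2");x=load("w3")
print(fish(x,np.array([569,27.5,132])+np.outer([-21,21,85],frame(84.3)[1])))
V=[(labels(t,(5,15,26)),lambda P:proj(t,P),(slice(165,215),slice(270,335)),1),(labels(s,(8,18,26)),lambda P:proj(s,P),(slice(178,222),slice(290,345)),1),
(labels(w,(5,15,28)),lambda P:fish(w,P),(slice(115,252),slice(280,360)),.5),(labels(x,(5,15,28)),lambda P:fish(x,P),(slice(60,258),slice(250,380)),.4)]
for vs in (V,V[2:]):
  f=fit(vs,[569,27,131,84,38]);print(np.round(f.x,1),f.fun)
  L,pf,bx,_=V[3]
  for m,r in zip(L,render(f.x[:3],f.x[3],f.x[4],pf)):
    a=np.argwhere(m[bx]);c=np.argwhere(r[bx]>.5);print(len(a),len(c),a.mean(0),c.mean(0),a.min(0),a.max(0),c.min(0),c.max(0))
p=f.x[3];plan(toolR(p),f.x[:3]+163*frame(p)[2],5)
E
python3 f3.py
```

```text
[[313.70619955 248.53325664]
 [313.276707   190.4747748 ]
 [312.69471128  91.43553011]]
[569.   26.4 131.7  84.2  37.5] 889.5375293359533
2506 2555 [88.12051077 63.25219473] [88.24227006 63.19060665] [57 43] [120  83] [57 43] [120  84]
4701 4452 [152.41012551  58.94107637] [165.01212938  63.64465409] [0 0] [197 104] [125  22] [197 104]
[569.3  28.4 127.   84.5  38.1] 625.4060246761035
2506 2471 [88.12051077 63.25219473] [87.77175233 63.24564953] [57 43] [120  83] [57 43] [119  83]
4701 4417 [152.41012551  58.94107637] [164.61897215  63.97170025] [0 0] [197 104] [125  24] [197 104]
N 5 rot deg [0.2 0.  0.5] per-row [ 0.013  0.133 -0.192] [0.01  0.001 0.026] dp [  3.3  33.3 -48.1]
```

```bash
python3 - <<'E'
from h import *
p=84.3;S=np.array([569.1,27.2,130]);plan(toolR(p),S+163*frame(p)[2],5);print(frame(p)[1:3])
E
```

```text
N 5 rot deg [0.2 0.  0.3] per-row [ 0.011  0.128 -0.18 ] [0.01  0.001 0.016] dp [  2.8  32.1 -45.1]
(array([0.08135798, 0.8151018 , 0.57357644]), array([-0.05696747, -0.57074043,  0.81915204]))
```

Request:
step_arm(
  targets=[
    [[0.01,0.16,-0.22,0.01,0,0.02,1],[0.01,0.16,-0.22,0.01,0,0.02,1],[0.02,0.16,-0.22,0.01,0,0.02,1],[0.02,0.16,-0.24,0.02,0,0.02,1],[0,0,0,0,0,0,1]],
  ],
)

```text
t: 4.68
ee_pos: [559.8, -65.2, 262.9]
orientation: [-1.974, -1.788, -0.622]
ft_force: [-0.1, 0.4, 0.7]
width: 88.1
grasp_force: 0.0
```

Request:
step_arm(
  targets=[
    [[0,0,0,0,0,0,0.3],[0,0,0,0,0,0,0.3],[0,0,0,0,0,0,0.3],[0,0,0,0,0,0,0.3],[0,0,0,0,0,0,0.3]],
  ],
)

```text
t: 5.3
ee_pos: [559.7, -66.0, 264.2]
orientation: [-1.974, -1.788, -0.623]
ft_force: [-13.9, -2.0, 4.4]
width: 41.5
grasp_force: 6.3
```

Request:
step_arm(
  targets=[
    [[-0.02,0,0,0,0,0,0.3],[0,0,0,0,0,0,0.3],[-0.01,-0.06,-0.05,0,0,0,0.3],[0,-0.06,-0.04,0,0,0,0.3],[0,0,0,0,0,0,0.3]],
  ],
)

```text
t: 5.92
ee_pos: [558.4, -71.9, 259.9]
orientation: [-1.974, -1.788, -0.624]
ft_force: [-2.9, 1.2, 5.2]
width: 39.7
grasp_force: 30.0
```

```bash
python3 - <<'E'
from h import *
from workcell import readout
o=readout.get_obs();f=o["ft_force"];h,u,n,b=frame(84.3);print(o["ee_pos"],o["width"],o["grasp_force"],"f u,n,b",f@u,f@n,f@b,"pos u",o["ee_pos"]@u)
print(np.array([559.8,-65.2,262.9])@u)
E
```

```text
[558.41088006 -71.90549249 259.90659738] 39.68122357076191 30.000722408294678 f u,n,b 3.702099327718608 3.736232869331934 3.000539387689473 pos u 135.89718224241034
143.19280246298416
```

Request:
step_arm(
  targets=[
    [[-0.01,-0.05,-0.03,0,0,0,0.3],[0,-0.04,-0.03,0,0,0,0.3],[0,-0.03,-0.02,0,0,0,0.3],[0,0,0,0,0,0,0.3],[0,0,0,0,0,0,0.3]],
  ],
)

```text
t: 6.55
ee_pos: [557.8, -77.8, 255.7]
orientation: [-1.974, -1.788, -0.624]
ft_force: [-3.2, 2.3, 5.8]
width: 39.9
grasp_force: 30.0
```

```bash
cat > st.py <<'E'
from h import *
from workcell import readout
o=readout.get_obs();f=o["ft_force"];h,u,n,b=frame(84.3);print(np.round(o["ee_pos"],1),o["width"].round(1),o["grasp_force"].round(1),"f u,n,b",np.round([f@u,f@n,f@b],1),"pos u",round(o["ee_pos"]@u,1),"|mom|",np.round(o["moment"],2),"t",o["t"])
E
cat > popped.py <<'E'
import sys
from fit import *
from workcell import get_image
w=get_image("wrist");np.savez(f"pics/{sys.argv[1]}.npz",**w);cv2.imwrite(f"pics/{sys.argv[1]}.png",w["pixels"][:,:,::-1])
S=np.array([569.1,27.2,130]);u=frame(84.3)[1]
L=labels(w,(5,15,28))[0].astype(float)
bx=(slice(20,260),slice(220,410))
best=[]
for k in np.arange(30,70,.5):
    og,_=render(S,84.3,k,lambda P:fish(w,P));best.append((np.sum((og[bx]-L[bx])**2),k))
print(sorted(best)[:3])
E
python3 st.py; python3 popped.py w4
```

```text
[(np.float64(889.1727309506399), np.float64(51.5)), (np.float64(921.7531364167894), np.float64(52.0)), (np.float64(940.2152124591717), np.float64(51.0))]Traceback (most recent call last):
  File "st.py", line 3, in <module>
    o=readout.get_obs();f=o["ft_force"];h,u,n,b=frame(84.3);print(np.round(o["ee_pos"],1),o["width"].round(1),o["grasp_force"].round(1),"f u,n,b",np.round([f@u,f@n,f@b],1),"pos u",round(o["ee_pos"]@u,1),"|mom|",np.round(o["moment"],2),"t",o["t"])
                                                                                          ^^^^^^^^^^^^^^^^
AttributeError: 'float' object has no attribute 'round'
```

The nozzle has popped: its offset went from 37.8 to about 51 mm. I'll release the sleeve and slide, still straddling the axis, up to the nozzle grip.

Request:
step_arm(
  targets=[
    [[0,0,0,0,0,0,1],[0,0,0,0,0,0,1],[0,0,0,0,0,0,1],[0,0,0,0,0,0,1],[0,0,0,0,0,0,1]],
  ],
)

```text
t: 7.22
ee_pos: [558.0, -78.1, 255.4]
orientation: [-1.975, -1.788, -0.623]
ft_force: [0.4, -0.1, -0.1]
width: 85.6
grasp_force: 0.0
```

```bash
sed -i 's/o\["width"\].round(1),o\["grasp_force"\].round(1)/o["width"],o["grasp_force"]/' st.py; python3 st.py; python3 popped.py w5; python3 - <<'E'
from h import *
p=84.3;h,u,n,b=frame(p);S=np.array([569.1,27.2,130]);plan(toolR(p),S+65*u+172*n,5)
E
```

```text
[558.  -78.1 255.4] 85.55770425725116 0.0 f u,n,b [-0.1 -0.1 -0.4] pos u 128.2 |mom| [-0.36 -0.03  0.05] t 7.225
[(np.float64(842.3195183625144), np.float64(51.5)), (np.float64(856.48433052168), np.float64(51.0)), (np.float64(881.7072231672644), np.float64(52.0))]
N 5 rot deg [0.  0.1 0. ] per-row [0.026 0.24  0.211] [0.002 0.003 0.   ] dp [ 6.6 60.1 52.7]
```

Request:
step_arm(
  targets=[
    [[0.02,0.24,0.22,0,0,0,1],[0.02,0.24,0.21,0,0,0,1],[0.02,0.24,0.21,0,0,0,1],[0.02,0.24,0.21,0,0,0,1],[0.03,0.24,0.21,0,0,0,1]],
  ],
)

```text
t: 7.9
ee_pos: [563.7, -16.9, 309.6]
orientation: [-1.975, -1.789, -0.624]
ft_force: [0.0, 0.6, -0.4]
width: 87.6
grasp_force: 0.0
```

Request:
step_arm(
  targets=[
    [[0,0,0,0,0,0,0.15],[0,0,0,0,0,0,0.15],[0,0,0,0,0,0,0.15],[0,0,0,0,0,0,0.15],[0,0,0,0,0,0,0.15]],
  ],
)

```text
t: 8.52
ee_pos: [563.6, -18.2, 308.4]
orientation: [-1.975, -1.788, -0.624]
ft_force: [-0.1, -0.6, -0.2]
width: 41.6
grasp_force: 0.0
```

Request:
step_arm(
  targets=[
    [[0,0,0,0,0,0,0.1],[0,0,0,0,0,0,0.1],[0,0,0,0,0,0,0.1],[0,0,0,0,0,0,0.1],[0,0,0,0,0,0,0.1]],
  ],
)

```text
t: 9.15
ee_pos: [563.6, -18.0, 308.7]
orientation: [-1.975, -1.789, -0.624]
ft_force: [-0.1, -0.8, -0.5]
width: 25.7
grasp_force: 30.0
```

```bash
python3 st.py
```

```text
[563.6 -18.  308.7] 25.680691922559703 29.99723106622696 f u,n,b [-0.9  0.1  0.1] pos u 208.2 |mom| [-0.43 -0.1  -0.05] t 9.15
```

Request:
step_arm(
  targets=[
    [[0.01,0.13,0.09,0,0,0,0.1],[0.02,0.16,0.11,0,0,0,0.1],[0.01,0.16,0.12,0,0,0,0.1],[0.02,0.16,0.11,0,0,0,0.1],[0.02,0.2,0.14,0,0,0,0.1]],
  ],
)

```text
t: 9.78
ee_pos: [567.6, 23.2, 337.5]
orientation: [-1.975, -1.788, -0.624]
ft_force: [0.7, 0.6, -1.3]
width: 25.5
grasp_force: 30.0
```

Request:
step_arm(
  targets=[
    [[0.02,0.2,0.14,0,0,0,0.1],[0.02,0.2,0.14,0,0,0,0.1],[0.02,0.2,0.14,0,0,0,0.1],[0,0,0.1,0,0,0,0.1],[0,0,0,0,0,0,0.1]],
  ],
)

```text
t: 10.4
ee_pos: [570.7, 52.5, 363.6]
orientation: [-1.975, -1.789, -0.624]
ft_force: [0.4, -0.0, -1.6]
width: 25.4
grasp_force: 30.0
```

```bash
python3 st.py;python3 - <<'E'
from workcell import get_image
from fit import *
for n in("scene","top","wrist"):
    d=get_image(n);np.savez(f"pics/{n}6.npz",**d)
w=load("wrist6")
A=w["pixels"][:,:,::-1];B=load("scene6")["pixels"][150:270,270:410,::-1];C=load("top6")["pixels"][140:240,250:450,::-1]
W=np.zeros((600,800,3),np.uint8);W[:350,:560]=cv2.resize(A,(560,350));B=cv2.resize(B,(280,240),interpolation=3);W[355:595,:280]=B
W[355:595,300:780]=cv2.resize(C,(480,240),interpolation=3);cv2.imwrite("pics/c6.png",W)
E
```

```text
[570.7  52.5 363.6] 25.367080664503593 29.996764361858368 f u,n,b [-0.9 -1.3 -0.4] pos u 297.8 |mom| [-0.35  0.    0.02] t 10.4
```

View pics/c6.png

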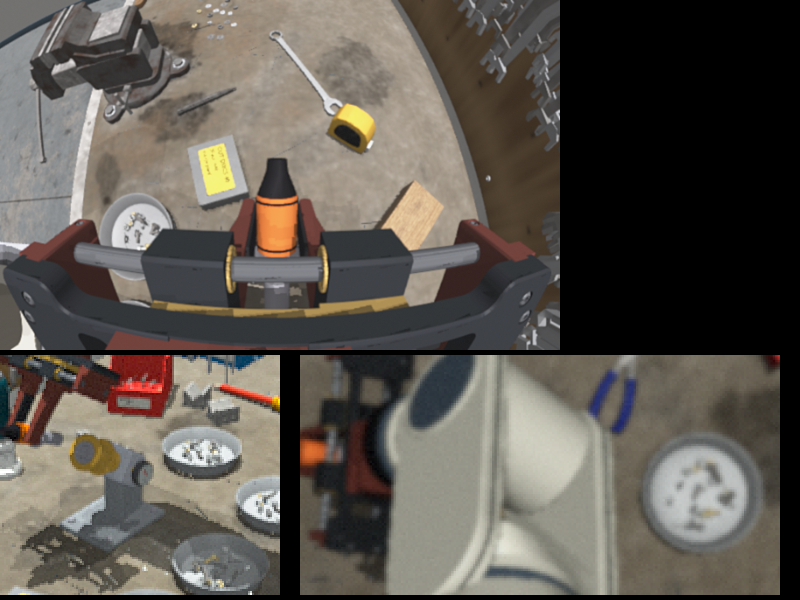

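The nozzle is out, held in the fingers with the orange grip at (277,225). The sleeve stands fully forward on the outlet in the scene inset, at (95,452). Now I'll level the tool and carry it over to the dish.

Request:
step_arm(
  targets=[
    [[0,0,0.2,-0.87,0.09,0,0.1],[0,0,0.2,-0.87,0.09,0,0.1],[0,0,0.2,-0.87,0.09,0,0.1],[0,-0.1,0.2,-0.87,0.09,0,0.1],[0,-0.2,0.2,-0.87,0.09,0,0.1]],
  ],
)

```text
t: 11.18
ee_pos: [570.5, 37.2, 413.1]
orientation: [-2.164, -1.959, -0.33]
ft_force: [-0.0, 0.4, -1.1]
width: 25.5
grasp_force: 30.0
```

Request:
step_arm(
  targets=[
    [[-0.03,-0.4,0.1,-0.87,0.09,0,0.1],[-0.03,-0.4,0,-0.87,0.09,0,0.1],[-0.03,-0.4,0,-0.87,0.09,0,0.1],[-0.03,-0.4,0,-0.87,0.09,0,0.1],[-0.03,-0.4,0,-0.87,0.09,0,0.1]],
  ],
)

```text
t: 11.8
ee_pos: [562.9, -63.4, 417.8]
orientation: [-2.33, -2.107, 0.004]
ft_force: [0.3, 0.5, -1.8]
width: 25.8
grasp_force: 30.0
```

Request:
step_arm(
  targets=[
    [[-0.03,-0.5,0,0,0,0,0.1],[-0.03,-0.5,0,0,0,0,0.1],[-0.03,-0.5,0,0,0,0,0.1],[-0.03,-0.5,0,0,0,0,0.1],[-0.03,-0.5,0,0,0,0,0.1]],
  ],
)

```text
t: 12.42
ee_pos: [555.3, -188.5, 417.8]
orientation: [-2.329, -2.106, 0.001]
ft_force: [0.3, -0.5, -1.6]
width: 25.3
grasp_force: 30.0
```

```bash
python3 st.py; python3 - <<'E'
from h import *
h=frame(84.3)[0]
plan(toolR(84.3,0),np.array([551,-247,26+172+60.])+15*h,5)
from workcell import get_image
w=get_image("wrist");np.savez("pics/w7.npz",**w)
A=w["pixels"][:,:,::-1].copy();a=np.linspace(0,6.28,90)
for z,r in((28,65.5),):
    q=fish(w,np.c_[551+r*np.cos(a),-247+r*np.sin(a),0*a+z]);print(q.min(0),q.max(0))
    for p in q: cv2.circle(A,tuple(int(v) for v in np.round(p)),0,(0,0,255),-1)
cv2.imwrite("pics/w7.png",A)
E
```

```text
[ 555.3 -188.5  417.8] 25.328584074080254 29.997124671936035 f u,n,b [-1.3 -1.1 -0.3] pos u 131.1 |mom| [-0.   -0.04 -0.05] t 12.425
N 5 rot deg [-0.  -0.1  0. ] per-row [-0.011 -0.174 -0.639] [-0.002 -0.005  0.002] dp [  -2.8  -43.5 -159.8]
[266.01066186 167.57023628] [368.24587611 263.95491719]
```

View pics/w7.png

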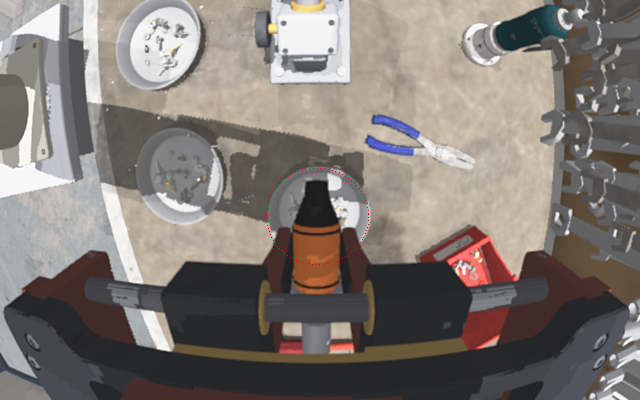

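The projected rim (dotted) falls on the dish at about (318,215), so its location is confirmed. Now I'll descend.

Request:
step_arm(
  targets=[
    [[-0.01,-0.22,-0.5,0,0,0,0.1],[-0.01,-0.22,-0.6,0,0,0,0.1],[-0.02,-0.22,-0.7,0,0,0,0.1],[-0.02,-0.21,-0.7,0,0,0,0.1],[0,0,-0.6,0,0,0,0.1]],
  ],
)

```text
t: 13.1
ee_pos: [552.2, -231.5, 261.5]
orientation: [-2.329, -2.105, 0.001]
ft_force: [-0.7, 0.9, -0.9]
width: 25.4
grasp_force: 30.0
```

Request:
step_arm(
  targets=[
    [[0,0,-0.3,0,0,0,0.1],[0,0,-0.3,0,0,0,0.1],[0,0,-0.2,0,0,0,0.1],[0,0,-0.1,0,0,0,0.1],[0,0,0,0,0,0,0.1]],
  ],
)

```text
t: 13.72
ee_pos: [552.7, -231.0, 218.3]
orientation: [-2.329, -2.108, 0.001]
ft_force: [-0.3, 0.4, -1.4]
width: 25.3
grasp_force: 30.0
```

```bash
python3 st.py
```

```text
[ 552.7 -231.   218.3] 25.335707525016915 29.99689757823944 f u,n,b [-0.5 -1.3  0.4] pos u -18.1 |mom| [-0.06 -0.03 -0.04] t 13.725
```

Request:
step_arm(
  targets=[
    [[0,0,-0.06,0,0,0,0.1],[0,0,-0.06,0,0,0,0.1],[0,0,-0.05,0,0,0,0.1],[0,0,-0.05,0,0,0,0.1],[0,0,-0.04,0,0,0,0.1]],
  ],
)

```text
t: 14.35
ee_pos: [552.6, -231.0, 205.0]
orientation: [-2.328, -2.108, 0.001]
ft_force: [0.0, 0.9, -1.2]
width: 25.2
grasp_force: 30.0
```

Request:
step_arm(
  targets=[
    [[0,0,-0.03,0,0,0,0.1],[0,0,-0.03,0,0,0,0.1],[0,0,-0.03,0,0,0,0.1],[0,0,-0.01,0,0,0,0.1],[0,0,0,0,0,0,0.1]],
  ],
)

```text
t: 14.98
ee_pos: [552.6, -230.9, 200.2]
orientation: [-2.329, -2.108, 0.001]
ft_force: [1.2, 0.5, -1.9]
width: 25.2
grasp_force: 30.0
```

Still no contact. I'll continue in small steps.

Request:
step_arm(
  targets=[
    [[0,0,-0.02,0,0,0,0.1],[0,0,-0.02,0,0,0,0.1],[0,0,-0.02,0,0,0,0.1],[0,0,0,0,0,0,0.1],[0,0,0,0,0,0,0.1]],
  ],
)

```text
t: 15.6
ee_pos: [552.8, -230.9, 197.3]
orientation: [-2.329, -2.108, 0.001]
ft_force: [1.8, 2.6, 2.8]
width: 25.0
grasp_force: 30.0
```

Request:
step_arm(
  targets=[
    [[0,0,-0.02,0,0,0,0.1],[0,0,-0.02,0,0,0,0.1],[0,0,0,0,0,0,0.1],[0,0,0,0,0,0,0.1],[0,0,0,0,0,0,0.1]],
  ],
)

```text
t: 16.23
ee_pos: [552.6, -231.0, 195.2]
orientation: [-2.329, -2.108, 0.001]
ft_force: [1.3, 1.8, 1.6]
width: 25.6
grasp_force: 30.0
```

Light contact at about 3 N, so I'll release gradually.

Request:
step_arm(
  targets=[
    [[0,0,0,0,0,0,0.3],[0,0,0,0,0,0,0.34],[0,0,0,0,0,0,0.4],[0,0,0,0,0,0,0.45],[0,0,0,0,0,0,0.5]],
  ],
)

```text
t: 16.85
ee_pos: [552.6, -231.0, 195.1]
orientation: [-2.329, -2.108, 0.001]
ft_force: [-0.1, -0.7, -0.3]
width: 43.5
grasp_force: 0.0
```

Request:
step_arm(
  targets=[
    [[0,0,0,0,0,0,0.5],[0,0,0.1,0,0,0,0.5],[0,0,0.2,0,0,0,0.5],[0,0,0.4,0,0,0,0.5],[0,0,0.5,0,0,0,0.5]],
  ],
)

```text
t: 17.48
ee_pos: [552.6, -231.0, 256.8]
orientation: [-2.329, -2.108, 0.001]
ft_force: [1.1, -0.5, -0.5]
width: 43.9
grasp_force: 0.0
```

Request:
step_arm(
  targets=[
    [[0,0,0.6,0,0,0,0.5],[0,0,0.6,0,0,0,0.5],[0,0,0.6,0,0,0,0.5],[0,0,0.4,0,0,0,0.5],[0,0,0,0,0,0,0.5]],
  ],
)

```text
t: 18.1
ee_pos: [553.0, -231.1, 368.2]
orientation: [2.326, 2.106, 0.002]
ft_force: [0.3, -0.4, -0.0]
width: 43.8
grasp_force: 0.0
```

```bash
python3 st.py; python3 - <<'E'
from fit import *
from workcell import get_image
w=get_image("wrist");np.savez("pics/w8.npz",**w);s=get_image("scene");np.savez("pics/s8.npz",**s)
a=np.linspace(0,6.28,90);q=fish(w,np.c_[551+65.5*np.cos(a),-247+65.5*np.sin(a),0*a+28]);print("rim",q.min(0),q.max(0))
og=np.argwhere(labels(w,(5,15,28))[0][120:330,230:400])+[120,230];print("orange",len(og),og.mean(0)[::-1],og.min(0)[::-1],og.max(0)[::-1])
# circle-edge check: gradient along rim radii
g=cv2.cvtColor(w["pixels"],cv2.COLOR_RGB2GRAY).astype(float)
res=[]
for dx in range(-8,9,2):
  for dy in range(-8,9,2):
    o=[fish(w,np.c_[551+dx+r*np.cos(a),-247+dy+r*np.sin(a),0*a+28]) for r in(63,68)]
    v=[cv2.remap(g.astype(np.float32),p[:,0].astype(np.float32)[None],p[:,1].astype(np.float32)[None],1)[0] for p in o]
    k=o[0][:,1]<250
    res.append((np.abs(v[0]-v[1])[k].mean(),dx,dy))
print(sorted(res)[-4:])
for c,z in((13,24),):
    h=frame(84.3)[0];C=np.array([551,-247,z]);print("expected orange centre",fish(w,[C+13.5*h]))
m=labels(s,(8,18,26))[0][180:215,345:395];y,x=np.nonzero(m);print("scene orange",len(x),x.mean()+345,y.mean()+180,"exp",proj(s,C+13.5*h))
# stationary bystanders: change between start and now in the scene view
for nm,b in(("box",(262,300,262,303)),("wood",(215,245,215,258)),("outlet",(190,247,300,350)),("dish",(183,212,349,393))):
    d=cv2.absdiff(s["pixels"],load("scene0")["pixels"])[b[0]:b[1],b[2]:b[3]];print(nm,d.mean())
E
```

```text
[ 553.  -231.1  368.2] 43.840869758506685 0.0 f u,n,b [-0.3  0.2 -0.4] pos u 67.8 |mom| [-0.02 -0.11  0.02] t 18.1
rim [253.55900338 135.12047221] [373.81121854 251.09541681]
orange 843 [313.85883749 182.83392645] [239 164] [393 290]
[(np.float32(30.562695), 0, -2), (np.float32(31.299501), 2, 0), (np.float32(34.2403), 4, 2), (np.float32(35.86521), 2, 2)]
expected orange centre [[313.63989355 183.08805919]]
scene orange 75 369.37333333333333 197.21333333333334 exp [[368.98445571 197.03709628]]
box 7.129867351305092
wood 7.55891472868217
outlet 12.783391812865498
dish 41.376959247648905
```

The nozzle lies exactly where planned, the dish is unmoved within measurement error, and nothing is touching the robot. I'll hand it in.

```bash
python3 -c "
from workcell import ctrl
print(ctrl.close_job())"
```

```text
the job is handed in; nothing more can be done
None
```

The nozzle popped, was pulled out with the sleeve seen forward again, and now lies released in the dish at about (551, -247) mm, handed in at about 18 s; a near-identical tray at about (610, -787) mm is farther right, and I judged it bench clutter because it lies beyond the stated tool-down reach and is cut off in the top camera, which is my reading, not confirmed.

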